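# Mist and close a two-part plaster mould, and hold it shut for strapping

### The job

Before the mould is closed, dampen the joint face of its standing back half: press the nozzle cap of the mister right down for a moment and let it spring up again. Then stand the loose front half on the casting board against the back half so that the keys seat and the joint is fully shut, and finish while still holding it there, pressed towards the fence with a steady 12 N or so, so that I can tape round it. Plaster chips easily, so bring the halves together gently, and leave the cup, the bowl and the roll of tape where they are.

Things in the scene. Friction and masses are not known exactly. Their poses are not given: they have to be found in the camera images.
- casting_board: Pale wooden casting board 210 x 240 x 12 mm, screwed to the worktop (its place and yaw vary), with a wooden fence along its back edge and the mister at its front right. Origin on its underside (z = 0), below where the two mould halves meet. Own x points away from the robot to the fence, y to the left; it covers x -125 to +85, y -165 to +75 mm.
- seat (a point): Point on the board's waxed, slippery top (12 mm up; a push down on it adds about 0.2 of itself as friction to the force felt) straight above its origin, in the plane where the two joint faces meet; axes as casting_board. From here: fence face at x +40.5, 130 mm long, 70 mm high; two low wooden cheeks beside the back half at x +14 to +40, |y| 34.5 to 46.5, 22 mm high.
- mould_back: Back half of a white plaster mould for a bud vase, block 40 (x) x 64 (y) x 90 (z) mm, 0.2 to 0.4 kg, loose, upright on the board between the cheeks, its back against the fence. Origin: centre of underside, axes as the board's. Joint face at x = -20, towards the robot, with half the vase cavity and three domed keys 13 mm wide, 5 mm high at (y, z) = (-22, 16), (22, 16), (22, 73).
- mould_front: Loose front half, block 40 x 64 x 90 mm, 0.2 to 0.4 kg, upright on the worktop; grip it from above across its 64 mm (y). Origin: centre of underside. Joint face at own x = +20, with three round hollows 15 mm wide to match the keys (1 mm play; if they miss, a 5 mm gap stays); plain back at x = -20. Shut: on the board, axes parallel to the back half's, origin 40 mm from its origin to -x.
- back_joint (a point): Middle of the back half's joint face (64 x 90 mm), 45 mm above its foot; axes as mould_back (x points into the back half, away from the robot).
- front_joint (a point): Middle of the loose half's joint face, 45 mm above its foot; axes as mould_front (x points out of the joint face). It meets back_joint when the mould is shut.
- cap_top (a point): Centre of the top of the mister's white nozzle cap, 23 mm wide, 91 mm above the worktop when up; pressed straight down. The mister is a stubby amber bottle with a black collar, fixed in a dark wooden block 95 mm in front of and 125 mm to the right of the board's origin (board axes), its nozzle aimed at the back half's joint face.
- mister_cap (a joint): Travel of the sprung cap in m: 0 = up, 0.006 = right down; it starts to move at about 2 N, is right down at about 8 N, and springs up when let go.
- cup: Bystander: grey-brown unglazed cup, 63 mm wide, 60 mm high, to the left of the casting board; origin at the centre of its underside.
- tape: Bystander: flat roll of paper tape, 84 mm wide, 24 mm high, left of the casting board and nearer the robot than the cup; origin at the centre of its underside.
- bowl: Bystander: brown bowl, 82 mm wide, 30 mm high, on the right near the front edge of the worktop; origin at the centre of its underside.
Not all that is in view belongs to the job. What is shaped like the mould_back but yellow is not meant.

How it is judged:
On the way, in this order (a step that is already met when the one before it is completed fails the run):
1. With the mould open, the mister's cap is pressed right down (value of joint mister_cap above 0.0045 m and horizontal distance between mould_front and mould_back above 0.08 m), for 0.1 s.
2. The cap has sprung up again, the mould still being open (value of joint mister_cap below 0.001 m and horizontal distance between mould_front and mould_back above 0.08 m), for 0.1 s.
3. The mould is shut with its keys seated (x of front_joint in the frame of back_joint between -0.0025 and 0.0025 m and y of front_joint in the frame of back_joint between -0.003 and 0.003 m and z of front_joint in the frame of back_joint between -0.003 and 0.003 m and angle between the x axis of mould_front and the x axis of mould_back, either way round below 0.06 rad), for 0.2 s.
At the end, for the whole second after the job is handed in: Mould shut (gap < 2.5 mm, sideways and height within 3 mm, parallel within 0.06 rad), both halves upright, the back half on the board against the fence (3 mm), cap up, and the fingers still hold the front half, at rest, pressed against the back half with 6 to 20 N (all of step 3 and angle between each of mould_front, mould_back's own z axis and vertical below 0.06 rad and x of back_joint in the frame of seat between -0.003 and 0.003 m and z of back_joint in the frame of seat between 0.042 and 0.048 m and contact force between mould_front and mould_back between 6 and 20 N and contact force between the fingers and mould_front above 1 N and linear speed of mould_front below 0.01 m/s and value of joint mister_cap below 0.001 m); the arm keeps its last pose, push and grip.
It fails at once if The mould halves are pressed or knocked together with more than 40 N (contact force between mould_front and mould_back above 40 N).
It fails at once if A mould half is tipped over (angle between mould_front's own z axis and vertical above 0.6 rad or angle between mould_back's own z axis and vertical above 0.4 rad).
It fails at once if The cup, the bowl or the roll of tape is shifted by more than 20 mm (distance of any of cup, tape, bowl from where it was at the start of the episode above 0.02 m).
It also fails if it takes over 61 s, if anything falls off the work surface, if the arm or the gripper's body presses on something with over 40 N, if the wrist force passes 120 N, or if a joint passes its speed limit or range.

### The arm

A 6-joint arm with a two-finger parallel gripper is mounted at the origin on a cart in front of the work surface, level with it; the furniture and walls round the work are solid. World frame = base frame: x ahead of the robot, y to its left, z up, the work surface at z = 0. Lengths are in m, angles in rad, forces in N, time in s.
With the tool pointing down it reaches from about 0.25 to 0.775 m from the base axis. Payload 4 kg.
Tool frame: the origin (TCP) lies on the centre line of the jaws, within the pads' length; the fingertips stand 25 mm ahead of it and the grasp point (between the pads) lies 6 mm ahead of it; z points along the fingers, y is the line along which they close (so a half turn about z gives the same grasp; the last joint's range is limited). The gripper opens to 94 mm and grips with 3 to 60 N. Pads are 16 mm wide; open, the fingers measure 119 mm over their backs; the gripper's body (75 mm by 177 mm) begins 78 mm behind the grasp point.
Start: joints at [-1.287, 0.087, 1.371, -0, 1.684, -0.103], TCP at [0.207, -0.509, 0.231] pointing down, gripper open.
Joint ranges: [-3.1, 3.1], [-0.76, 2.03], [0.27, 2.55], [-1.08, 4.22], [0.17, 2.65], [-2.57, 2.57]. Speed limits (rad/s): [2.79, 2.79, 3.14, 3.14, 3.14, 3.14].

### API

Orientations are given as [roll, pitch, yaw] about the fixed x, y, z axes, in that order (R = Rz(yaw) Ry(pitch) Rx(roll)).
In Python, from bench import sensors, optics, ticket gives the robot as it stands.
- The arm moves only by the tool send_rows, never from a script. Its argument "rows" is a list of rows, each a list of 6 numbers: the shift along the world's x, y, z in mm, then the turn, a rotation vector about the world's x, y, z in rad. In form: [[x, y, z, wx, wy, wz], ...]. A call has 1 to 8 rows; each row shifts and turns the commanded pose from where the row before left it; what a row does not reach is not made up. A row lasts 1/12 s, in which the tool goes at most 41.7 mm and 7.16 degrees, less where a joint would pass 70% of its speed; a pose out of reach is approached as far as the arm can. A call is refused whole if a number of a shift passes 41.7 or a number of a turn 0.125, either way. A call with a gripper value outside its range is refused whole. "grip" is the finger opening in mm, from 0 to 94, set as the call begins (left out, the last holds). The fingers move at their own pace and stop on an object; the grip force is fixed at half the most. Time passes only in rows, so rows that do not move let the fingers close. It gives the time, the measured TCP pose, the force, the opening and the grip force at its end, in the units of the state.
- sensors.get_obs(): the state, without advancing time (a new reading comes with each control period).
- optics.snapshot(name): name is "side" or "top"; returns the picture (480x640x3 uint8, red, green, blue); there is no depth.
- optics.camera_model(name): a dict with "vertical_fov" (degrees; the focal length in pixels is half the picture's height over the tangent of half this angle, whatever the lens; pixels are square), "cx", "cy" (the principal point, pixels), "k1" (the pictures are not rectified: a ray, as slopes to the right and down, at radius r is drawn at 1 + k1 r^2 times it, then the intrinsics apply), "R" (3x3) and "t" (3): a world point X has camera coordinates R X + t. Camera axes: x right, y down, z forward; pixel columns grow to the right and rows downward; lengths in m; the calibration is good to about 2 mm. A picture is of the moment at which its call begins. camera_model takes no time and is no camera call.
- ticket.close_job(): hands the job in; it is judged then, once.
The state is a dict: "time": time; "joint_positions": joint angles; "qvel": joint speeds; "joint_torque": joint torques, N m; "tool_pos": TCP position; "ee_rot": TCP orientation; "wrist_force": force on the tool from outside, world axes, zero at the start; "wrist_torque": the same for the moment, N m; "width": finger opening in m; "finger_force": force on a finger pad.
Only numpy, scipy, OpenCV 4.12 (cv2) and the standard library are available. Lean on these libraries where they do the work, as an engineer would, in place of code of your own. Each camera call takes 0.05 s, during which the arm holds its last target. There are 200 camera calls.

## Working session

There is one attempt and no reset: what is moved stays moved. The work goes in short steps, Python scripts to look and compute and a tool call to move; the robot and the scene stay as the last step left them, time stands still between calls to the robot, and variables do not carry over. Pictures are saved under pics/ and viewed, at most 10 in all, crops included, and the job is handed in when it is done.

Besides the shell and the picture viewer there is one more tool, called after "Request:" by a JSON object that holds its "fn" and its "kwargs". send_rows: Moves the arm, as the interface text tells. Its arguments: {"type":"object","properties":{"rows":{"type":"array"},"grip":{"type":"number"}},"required":["rows"]}

```bash
mkdir -p pics; cat > h.py <<'E'
import numpy as np, cv2
from bench import sensors, optics, ticket
def pt_ray(name,u,v):
    m=optics.camera_model(name); f=240/np.tan(np.radians(m['vertical_fov'])/2)
    K=np.array([[f,0,m['cx']],[0,f,m['cy']],[0,0,1.]])
    p=cv2.undistortPoints(np.array([[[u,v]]],float),K,np.array([m['k1'],0,0,0.]))[0,0]
    R=np.array(m['R']);t=np.array(m['t'])
    return -R.T@t, R.T@np.array([p[0],p[1],1.])
def onz(name,u,v,z):
    c,d=pt_ray(name,u,v); return c+d*(z-c[2])/d[2]
def proj(name,X):
    m=optics.camera_model(name); f=240/np.tan(np.radians(m['vertical_fov'])/2)
    p=np.array(m['R'])@np.array(X)+np.array(m['t']); a=p[:2]/p[2]; a=a*(1+m['k1']*(a@a))
    return a*f+[m['cx'],m['cy']]
E
python3 - <<'E'
from h import *
for n in('top','side'):
    cv2.imwrite(f'pics/{n}0.png',optics.snapshot(n)[:,:,::-1]); m=optics.camera_model(n); print(n,m)
print(sensors.get_obs())
E
```

```text
top {'vertical_fov': 54.676208024131405, 'cx': 320.6880339102928, 'cy': 237.63082961001766, 'k1': 0.013403899126110426, 'R': array([[ 0.02438306, -0.99965652, -0.00960801],
       [-0.99837158, -0.02385368, -0.05181874],
       [ 0.05157176,  0.01085587, -0.99861029]]), 't': array([-0.15324488,  0.53547329,  0.89864461])}
side {'vertical_fov': 44.794765780631266, 'cx': 324.06025714672876, 'cy': 243.97553089787277, 'k1': -0.1869734873677729, 'R': array([[-0.99747893,  0.07006594,  0.01124958],
       [ 0.0194662 ,  0.42260766, -0.90610366],
       [-0.06824116, -0.90360032, -0.42290615]]), 't': array([0.55124133, 0.13275739, 1.31968391])}
{'time': 0.1, 'joint_positions': array([-1.28710384e+00,  8.78694454e-02,  1.37206986e+00,  3.19327786e-06,
        1.68360490e+00, -1.03101399e-01]), 'qvel': array([ 2.13504838e-03,  1.51929799e-03, -3.43048027e-03,  1.56445443e-03,
       -7.20744504e-04,  7.64474805e-05]), 'joint_torque': array([ 2.00575014e-03, -3.41251123e+01, -3.03302765e+01,  7.19798729e-02,
        3.04017914e-02, -1.07163826e-04]), 'tool_pos': array([ 0.20734437, -0.50894684,  0.22944442]), 'ee_rot': array([-3.13965179e+00, -2.04008034e-04,  3.86794046e-01]), 'wrist_force': array([0.34529581, 0.34991812, 0.52179055]), 'wrist_torque': array([-0.01806297, -0.02917415,  0.02587214]), 'finger_force': 0.0, 'width': 0.09397837838790193}
```

View pics/top0.png

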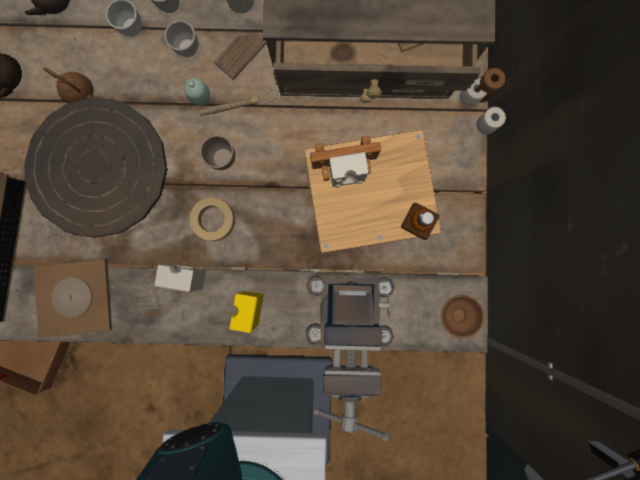

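View pics/side0.png

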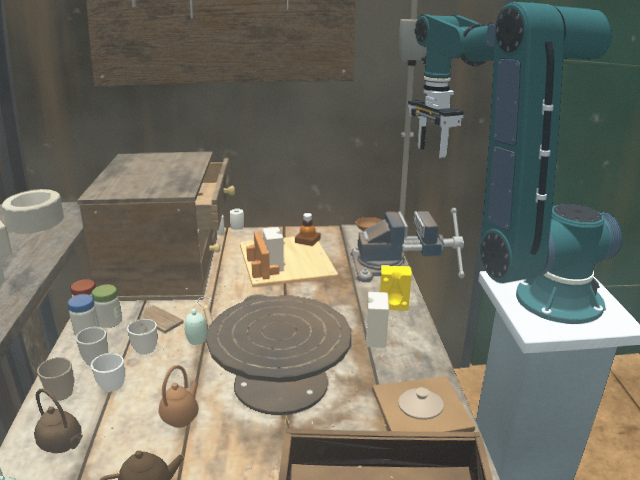

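The top view shows the back half at about (348,168), the mister cap at (426,218), the white loose half at (175,280), the yellow decoy at (244,312), and the vise at (350,310) between the loose half and the board. Next I'll zoom in to measure.

```bash
python3 - <<'E'
from h import *
t=cv2.imread('pics/top0.png')
a=cv2.resize(t[120:260,295:445],None,fx=4,fy=4,interpolation=cv2.INTER_CUBIC)[:,:600]
b=cv2.resize(t[250:300,145:205],None,fx=3.3,fy=3.3,interpolation=cv2.INTER_CUBIC)
c=np.zeros((560,800,3),np.uint8); c[:a.shape[0],:a.shape[1]]=a; c[:b.shape[0],601:601+b.shape[1]]=b[:,:199]
cv2.imwrite('pics/crop1.png',c)
s=cv2.imread('pics/side0.png')
a=cv2.resize(s[205:285,235:345],None,fx=5,fy=5,interpolation=cv2.INTER_CUBIC)
b=cv2.resize(s[280:355,355:400],None,fx=5,fy=5,interpolation=cv2.INTER_CUBIC)
c=np.zeros((400,800,3),np.uint8); c[:400,:550]=a; c[:375,560:785]=b
cv2.imwrite('pics/crop2.png',c)
for n,u,v,z in [('cap',426,218,.091),('front',175,272,.09),('back',348,160,.102),('cup',217,152,.06),('tape',211,219,.024),('bowl',462,316,.03),('vise',350,340,.1)]: print(n,onz('top',u,v,z).round(4))
E
```

```text
cap [ 0.5748 -0.3292  0.091 ]
front [0.4671 0.1187 0.09  ]
back [ 0.6744 -0.1866  0.102 ]
cup [0.6933 0.0583 0.06  ]
tape [0.5697 0.0741 0.024 ]
bowl [ 0.3953 -0.4129  0.03  ]
vise [ 0.356 -0.197  0.1  ]
```

View pics/crop1.png

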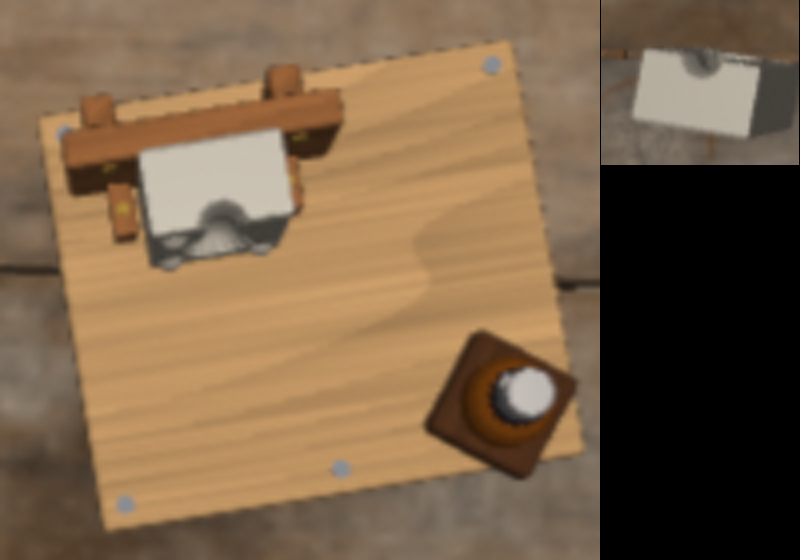

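View pics/crop2.png

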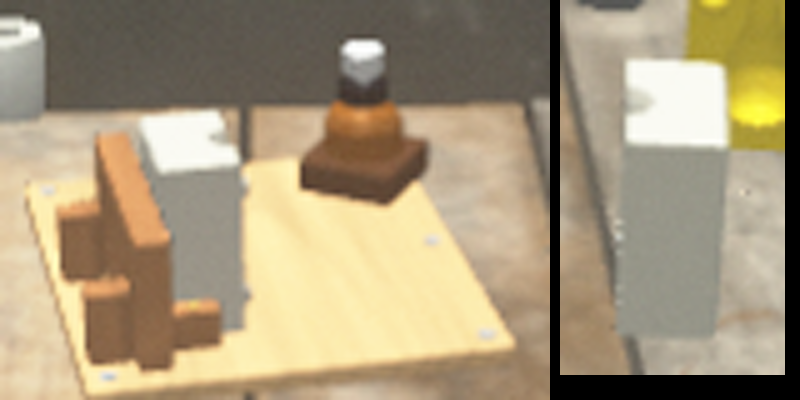

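Crop 1 shows the back half's top face with corners near full-image (330,158), (365,152), (369,172), (332,179). The board corners are at about (304,149), (422,130), (441,232), (322,252), and the cap at (426,218). The front half's cavity notch is on its far (+x) side. Crop 2 confirms both halves are upright.

```bash
cat > meas.py <<'E'
from h import *
def face(img,roi,z,thr=170,sc=8,nm='top'):
    u0,v0,u1,v1=roi
    g=cv2.resize(img[v0:v1,u0:u1],None,fx=sc,fy=sc,interpolation=cv2.INTER_CUBIC)
    m=(g.min(2)>thr).astype(np.uint8)
    c=max(cv2.findContours(m,cv2.RETR_EXTERNAL,cv2.CHAIN_APPROX_NONE)[0],key=cv2.contourArea)[:,0]
    P=np.array([onz(nm,u0+(x+.5)/sc-.5,v0+(y+.5)/sc-.5,z)[:2] for x,y in c[::3]])
    r=cv2.minAreaRect((P*1000).astype(np.float32)); return r,P
E
python3 - <<'E'
from meas import *
t=cv2.imread('pics/top0.png')
for n,roi,z in [('back',(325,146,375,190),.102),('front',(150,258,205,296),.09),('cap',(412,206,440,232),.091)]:
    sub=t[roi[1]:roi[3],roi[0]:roi[2]].min(2); print(n,np.percentile(sub,[5,50,80,90,97]))
    for thr in (120,135,150,165): 
        try: r,P=face(t,roi,z,thr); print(thr,np.round(np.concatenate([r[0],r[1],[r[2]]]),2))
        except Exception as e: print(thr,e)
q=[(38,117),(510,40),(583,450),(107,530)]
C=np.array([onz('top',295+(a+.5)/4-.5,120+(b+.5)/4-.5,.012)[:2] for a,b in q]); print(C.round(4))
# board: FL far-left(85,75) FR(85,-165) NR(-125,-165) NL(-125,75)
L=np.array([(85,75),(85,-165),(-125,-165),(-125,75)])/1000
M,_=cv2.estimateAffinePartial2D(L,C,ransacReprojThreshold=.02); print(M.round(4),np.hypot(*M[:,0]),np.arctan2(M[1,0],M[0,0]), (C-(L@M[:,:2].T+M[:,2])).round(4).tolist())
# side view of the mould top: corners
s=cv2.imread('pics/side0.png')
for n,q,z in[('back',[(138,117),(218,112),(240,165),(158,175)],.102),]:
    print(np.array([onz('side',235+(a+.5)/5-.5,205+(b+.5)/5-.5,z)[:2] for a,b in q]).round(4))
print(np.array([onz('side',355+(a-560+.5)/5-.5,280+(b+.5)/5-.5,.09)[:2] for a,b in[(625,60),(724,63),(727,150),(625,145)]]).round(4))
print('cap side',onz('side',235+362/5-.5,205+47/5,.091))
E
```

```text
back [ 50.  96. 177. 178. 179.]
120 [ 665.36 -187.86   38.74   64.59   10.52]
135 [ 665.36 -187.81   37.93   63.9    10.48]
150 [ 665.29 -187.78   36.99   63.12   10.44]
165 [ 665.18 -187.78   35.54   62.17   10.66]
front [ 52.  87. 158. 160. 161.]
120 [456.92 121.37  64.18  39.42  82.18]
135 [457.19 121.24  63.1   38.05  81.99]
150 [457.2  121.19  62.11  36.25  81.99]
165 [ 459.7    90.48    0.67    0.   -177.73]
cap [ 10.   33.5  96.  169.3 182. ]
120 [ 575.8  -331.15   20.96   20.56   23.02]
135 [ 575.65 -331.16   19.99   19.79   23.7 ]
150 [ 575.65 -331.22   18.93   18.67   34.38]
165 [ 575.91 -331.41   17.56   17.85   72.69]
[[ 0.7147 -0.1031]
 [ 0.7583 -0.3362]
 [ 0.5555 -0.3747]
 [ 0.5106 -0.1423]]
[[ 0.9694 -0.1846  0.6459]
 [ 0.1846  0.9694 -0.1917]] 0.9868478598806574 0.1881971841338208 [[0.0003, 0.0003], [-0.0004, -0.0002], [0.0003, 0.0001], [-0.0002, -0.0002]]
[[ 0.6908 -0.2202]
 [ 0.6515 -0.2246]
 [ 0.6409 -0.1607]
 [ 0.6796 -0.1511]]
[[0.4715 0.0846]
 [0.4317 0.0893]
 [0.4418 0.156 ]
 [0.4805 0.15  ]]
cap side [ 0.57596929 -0.33084443  0.091     ]
```

Request:
{"fn": "send_rows", "kwargs": {"rows": [[23, 11, 0, 0, 0, 0], [23, 11, 0, 0, 0, 0], [23, 11, 0, 0, 0, 0], [23, 11, 0, 0, 0, 0], [23, 11, 0, 0, 0, 0], [23, 11, 0, 0, 0, 0], [23, 11, 0, 0, 0, 0], [23, 11, 0, 0, 0, 0]], "grip": 0}}

```text
time: 0.77
tool_pos: [0.3923, -0.4205, 0.2298]
ee_rot: [-3.14, 0.0, 0.387]
wrist_force: [-0.1, -0.8, 1.0]
width: 0.0441
finger_force: 0.0
```

Request:
{"fn": "send_rows", "kwargs": {"rows": [[23, 11, 0, 0, 0, 0], [23, 11, 0, 0, 0, 0], [23, 11, 0, 0, 0, 0], [23, 11, 0, 0, 0, 0], [23, 11, -10, 0, 0, 0], [23, 11, -20, 0, 0, 0], [23, 11, -20, 0, 0, 0], [23, 11, -20, 0, 0, 0]]}}

```text
time: 1.43
tool_pos: [0.5764, -0.3326, 0.1593]
ee_rot: [-3.141, 0.0, 0.387]
wrist_force: [0.9, -0.5, -1.1]
width: 0.0006
finger_force: 0.0
```

Request:
{"fn": "send_rows", "kwargs": {"rows": [[0, 0, -10, 0, 0, 0], [0, 0, 0, 0, 0, 0], [0, 0, 0, 0, 0, 0], [0, 0, 0, 0, 0, 0]]}}

```text
time: 1.77
tool_pos: [0.575, -0.3344, 0.1518]
ee_rot: [3.14, -0.0, 0.386]
wrist_force: [-0.8, -0.1, 0.8]
width: 0.0005
finger_force: 0.0
```

Request:
{"fn": "send_rows", "kwargs": {"rows": [[1, 3, -10, 0, 0, 0], [0, 0, -10, 0, 0, 0], [0, 0, -8, 0, 0, 0], [0, 0, -4, 0, 0, 0], [0, 0, -2, 0, 0, 0], [0, 0, -2, 0, 0, 0], [0, 0, -1, 0, 0, 0], [0, 0, 0, 0, 0, 0]]}}

```text
time: 2.43
tool_pos: [0.5762, -0.3305, 0.1141]
ee_rot: [3.141, 0.001, 0.387]
wrist_force: [-2.8, 0.8, 3.8]
width: 0.0002
finger_force: 2.0
```

Request:
{"fn": "send_rows", "kwargs": {"rows": [[0, 0, -2, 0, 0, 0], [0, 0, -2, 0, 0, 0], [0, 0, -1, 0, 0, 0], [0, 0, -1, 0, 0, 0], [0, 0, 0, 0, 0, 0], [0, 0, 0, 0, 0, 0]]}}

```text
time: 2.93
tool_pos: [0.5767, -0.3306, 0.1103]
ee_rot: [3.14, -0.001, 0.387]
wrist_force: [-5.0, 1.7, 9.5]
width: 0.0006
finger_force: 5.1
```

Request:
{"fn": "send_rows", "kwargs": {"rows": [[0, 0, -1, 0, 0, 0], [0, 0, -1, 0, 0, 0], [0, 0, 0, 0, 0, 0], [0, 0, 0, 0, 0, 0], [0, 0, 0, 0, 0, 0]]}}

```text
time: 3.35
tool_pos: [0.5767, -0.3306, 0.1101]
ee_rot: [3.139, -0.001, 0.387]
wrist_force: [-6.5, 4.0, 16.2]
width: 0.0006
finger_force: 7.7
```

Request:
{"fn": "send_rows", "kwargs": {"rows": [[0, 0, 10, 0, 0, 0], [0, 0, 20, 0, 0, 0], [0, 0, 30, 0, 0, 0], [0, 0, 30, 0, 0, 0], [-5, 10, 30, 0, 0, 0], [-8, 28, 10, 0, 0, -0.03], [-8, 28, 0, 0, 0, -0.04], [-8, 28, 0, 0, 0, -0.04]], "grip": 92}}

```text
time: 4.02
tool_pos: [0.5484, -0.2361, 0.2367]
ee_rot: [3.139, -0.004, 0.274]
wrist_force: [0.7, -0.3, -0.7]
width: 0.0504
finger_force: 0.0
```

Request:
{"fn": "send_rows", "kwargs": {"rows": [[-8, 28, 0, 0, 0, -0.04], [-8, 28, 0, 0, 0, -0.04], [-8, 28, 0, 0, 0, -0.04], [-8, 28, 0, 0, 0, -0.04], [-8, 28, 0, 0, 0, -0.04], [-8, 28, 0, 0, 0, -0.04], [-8, 28, 0, 0, 0, -0.04], [-8, 28, 0, 0, 0, -0.04]]}}

```text
time: 4.68
tool_pos: [0.4836, -0.011, 0.2352]
ee_rot: [-3.141, -0.002, -0.045]
wrist_force: [0.6, -0.2, 0.7]
width: 0.092
finger_force: 0.0
```

Request:
{"fn": "send_rows", "kwargs": {"rows": [[-8, 28, 0, 0, 0, -0.04], [-8, 28, 0, 0, 0, -0.04], [-8, 28, 0, 0, 0, -0.02], [0, 26, 0, 0, 0, 0], [0, 0, 0, 0, 0, 0], [0, 0, 0, 0, 0, 0]]}}

```text
time: 5.18
tool_pos: [0.4597, 0.0986, 0.2353]
ee_rot: [3.142, -0.001, -0.14]
wrist_force: [-0.7, -0.7, -0.1]
width: 0.092
finger_force: 0.0
```

Request:
{"fn": "send_rows", "kwargs": {"rows": [[-2, 12, 0, 0, 0, 0], [-1, 11, -20, 0, 0, 0], [0, 0, -30, 0, 0, 0], [0, 0, -30, 0, 0, 0], [0, 0, -15, 0, 0, 0], [0, 0, 0, 0, 0, 0], [0, 0, 0, 0, 0, 0]]}}

```text
time: 5.77
tool_pos: [0.4564, 0.1196, 0.1398]
ee_rot: [3.141, 0.001, -0.145]
wrist_force: [0.6, 0.8, 1.8]
width: 0.0922
finger_force: 0.0
```

Request:
{"fn": "send_rows", "kwargs": {"rows": [[0, 1, -20, 0, 0, 0], [0, 0, -20, 0, 0, 0], [0, 0, -20, 0, 0, 0], [0, 0, -15, 0, 0, 0], [0, 0, -10, 0, 0, 0], [0, 0, 0, 0, 0, 0], [0, 0, 0, 0, 0, 0]]}}

```text
time: 6.35
tool_pos: [0.4575, 0.1214, 0.0566]
ee_rot: [-3.141, -0.002, -0.144]
wrist_force: [-0.8, -0.3, 0.7]
width: 0.092
finger_force: 0.0
```

Request:
{"fn": "send_rows", "kwargs": {"rows": [[0, 0, 0, 0, 0, 0], [0, 0, 0, 0, 0, 0], [0, 0, 0, 0, 0, 0], [0, 0, 0, 0, 0, 0], [0, 0, 0, 0, 0, 0], [0, 0, 0, 0, 0, 0]], "grip": 55}}

```text
time: 6.85
tool_pos: [0.4569, 0.1216, 0.0561]
ee_rot: [3.141, -0.001, -0.143]
wrist_force: [-0.3, -1.0, 2.2]
width: 0.0643
finger_force: 30.0
```

Request:
{"fn": "send_rows", "kwargs": {"rows": [[0, 0, 6, 0, 0, 0], [0, 0, 15, 0, 0, 0], [0, 0, 25, 0, 0, 0], [0, 0, 25, 0, 0, 0], [0, 0, 25, 0, 0, 0], [4, -6, 14, 0, 0, 0.01], [7, -15, 0, 0, 0, 0.02], [7, -20, 0, 0, 0, 0.02]]}}

```text
time: 7.52
tool_pos: [0.4749, 0.0813, 0.1667]
ee_rot: [-3.141, -0.002, -0.09]
wrist_force: [0.8, 0.9, -3.5]
width: 0.0637
finger_force: 30.0
```

Request:
{"fn": "send_rows", "kwargs": {"rows": [[8, -22, 0, 0, 0, 0.02], [8, -22, 0, 0, 0, 0.02], [8, -22, 0, 0, 0, 0.02], [8, -22, 0, 0, 0, 0.02], [8, -22, 0, 0, 0, 0.02], [8, -22, 0, 0, 0, 0.02], [8, -22, 0, 0, 0, 0.02], [8, -22, 0, 0, 0, 0.02]]}}

```text
time: 8.18
tool_pos: [0.5381, -0.0962, 0.1645]
ee_rot: [-3.141, 0.002, 0.068]
wrist_force: [0.3, 0.6, -3.1]
width: 0.0639
finger_force: 30.0
```

Request:
{"fn": "send_rows", "kwargs": {"rows": [[8, -22, 0, 0, 0, 0.02], [8, -22, 0, 0, 0, 0.02], [8, -22, 0, 0, 0, 0.03], [8, -22, 0, 0, 0, 0.03], [6, -14, 0, 0, 0, 0.02], [0, -6, 0, 0, 0, 0], [0, 0, 0, 0, 0, 0], [0, 0, 0, 0, 0, 0]]}}

```text
time: 8.85
tool_pos: [0.5758, -0.2027, 0.1647]
ee_rot: [-3.14, 0.001, 0.186]
wrist_force: [0.9, 0.3, -3.0]
width: 0.064
finger_force: 30.0
```

Request:
{"fn": "send_rows", "kwargs": {"rows": [[0, -1, -20, 0, 0, 0], [1, -1, -25, 0, 0, 0], [0, 0, -25, 0, 0, 0], [0, 0, -12, 0, 0, 0], [0, 0, 0, 0, 0, 0], [0, 0, 0, 0, 0, 0]]}}

```text
time: 9.35
tool_pos: [0.5771, -0.2043, 0.0833]
ee_rot: [-3.141, 0.001, 0.188]
wrist_force: [0.7, 0.1, -2.7]
width: 0.0639
finger_force: 30.0
```

```bash
python3 - <<'E'
from meas import *
for n in('top','side'): cv2.imwrite(f'pics/{n}1.png',optics.snapshot(n)[:,:,::-1])
o=sensors.get_obs(); print(o['tool_pos'],o['ee_rot'])
t=cv2.imread('pics/top1.png'); s=cv2.imread('pics/side1.png')
a=cv2.resize(t[135:275,280:430],None,fx=3.6,fy=3.6,interpolation=cv2.INTER_CUBIC)
b=cv2.resize(s[190:290,235:345],None,fx=5,fy=5,interpolation=cv2.INTER_CUBIC)[:,:]
c=np.zeros((560,800,3),np.uint8); h=cv2.resize(a,(400,373)); c[:373,:400]=h; c[:364,400:]=cv2.resize(b,(400,364))
cv2.imwrite('pics/crop3.png',c)
for thr in (120,135):
  r,P=face(t,(325,146,375,190),.102,thr); print(np.round(np.concatenate([r[0],r[1],[r[2]]]),2))
E
```

```text
[ 0.57862302 -0.20544786  0.08569941] [ 3.13954470e+00 -2.93836927e-03  1.87260060e-01]Traceback (most recent call last):
  File "<stdin>", line 10, in <module>
  File "meas.py", line 6, in face
    c=max(cv2.findContours(m,cv2.RETR_EXTERNAL,cv2.CHAIN_APPROX_NONE)[0],key=cv2.contourArea)[:,0]
      ~~~^^^^^^^^^^^^^^^^^^^^^^^^^^^^^^^^^^^^^^^^^^^^^^^^^^^^^^^^^^^^^^^^^^^^^^^^^^^^^^^^^^^^
ValueError: max() iterable argument is empty
```

View pics/crop3.png

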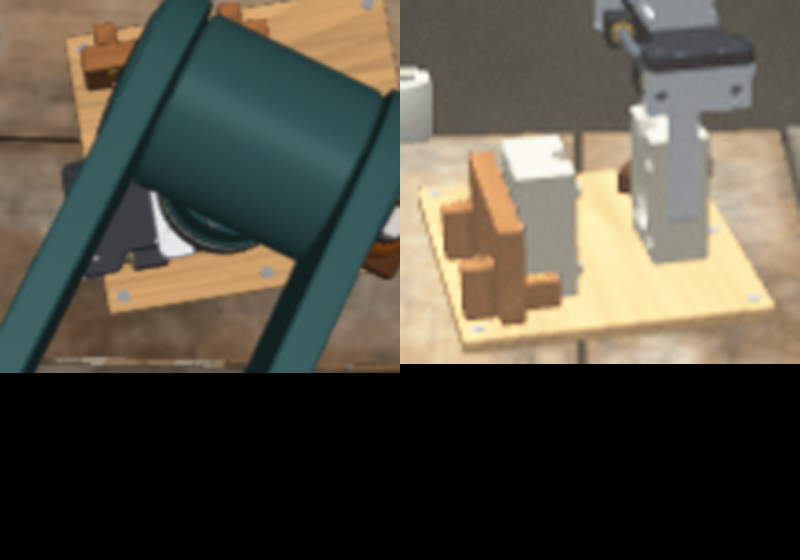

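The side view shows the front half upright in the jaws above the board, hollows facing the back half. The back half still stands at the fence. The arm hides the back half in the top view.

Request:
{"fn": "send_rows", "kwargs": {"rows": [[0, 0, -5, 0, 0, 0], [0, 0, -4, 0, 0, 0], [0, 0, -2, 0, 0, 0], [0, 0, -1, 0, 0, 0], [0, 0, -1, 0, 0, 0], [0, 0, 0, 0, 0, 0], [0, 0, 0, 0, 0, 0]]}}

```text
time: 10.03
tool_pos: [0.5775, -0.2054, 0.0705]
ee_rot: [3.142, 0.0, 0.187]
wrist_force: [0.2, -1.0, -4.1]
width: 0.064
finger_force: 30.0
```

Request:
{"fn": "send_rows", "kwargs": {"rows": [[0, 0, -1, 0, 0, 0], [0, 0, 0, 0, 0, 0], [0, 0, -1, 0, 0, 0], [0, 0, 0, 0, 0, 0], [0, 0, 0, 0, 0, 0]]}}

```text
time: 10.45
tool_pos: [0.5774, -0.2054, 0.0684]
ee_rot: [-3.142, 0.0, 0.187]
wrist_force: [0.0, 0.0, -3.3]
width: 0.0637
finger_force: 30.0
```

Request:
{"fn": "send_rows", "kwargs": {"rows": [[0, 0, -0.7, 0, 0, 0], [0, 0, 0, 0, 0, 0], [0, 0, -0.7, 0, 0, 0], [0, 0, 0, 0, 0, 0], [0, 0, 0, 0, 0, 0]]}}

```text
time: 10.87
tool_pos: [0.5778, -0.2055, 0.0681]
ee_rot: [3.141, -0.001, 0.187]
wrist_force: [-2.6, 1.5, 3.8]
width: 0.0641
finger_force: 30.0
```

Request:
{"fn": "send_rows", "kwargs": {"rows": [[0, 0, 1, 0, 0, 0], [4.9, 1.0, 0, 0, 0, 0], [5.9, 1.1, 0, 0, 0, 0], [5.9, 1.1, 0, 0, 0, 0], [5.9, 1.1, 0, 0, 0, 0], [5.9, 1.1, 0, 0, 0, 0], [5.9, 1.1, 0, 0, 0, 0], [3.9, 0.7, 0, 0, 0, 0]]}}

```text
time: 11.53
tool_pos: [0.6168, -0.198, 0.0682]
ee_rot: [3.141, -0.0, 0.187]
wrist_force: [-2.1, -0.8, 2.5]
width: 0.0639
finger_force: 30.0
```

Request:
{"fn": "send_rows", "kwargs": {"rows": [[0, 0, 0, 0, 0, 0], [0, 0, 0, 0, 0, 0], [0, 0, 0, 0, 0, 0]]}}

```text
time: 11.78
tool_pos: [0.6163, -0.1981, 0.0682]
ee_rot: [3.141, -0.001, 0.187]
wrist_force: [1.5, 0.7, -1.1]
width: 0.0641
finger_force: 30.0
```

Request:
{"fn": "send_rows", "kwargs": {"rows": [[1, 0.2, 0, 0, 0, 0], [1, 0.2, 0, 0, 0, 0], [1, 0.2, 0, 0, 0, 0], [1, 0.2, 0, 0, 0, 0], [1, 0.2, 0, 0, 0, 0], [0.5, 0.1, 0, 0, 0, 0], [0, 0, 0, 0, 0, 0], [0, 0, 0, 0, 0, 0]]}}

```text
time: 12.45
tool_pos: [0.6213, -0.1971, 0.0682]
ee_rot: [3.141, -0.0, 0.187]
wrist_force: [-2.0, -0.3, 3.0]
width: 0.064
finger_force: 30.0
```

Request:
{"fn": "send_rows", "kwargs": {"rows": [[0.5, 0.1, 0, 0, 0, 0], [0.5, 0.1, 0, 0, 0, 0], [0.5, 0.1, 0, 0, 0, 0], [0.5, 0.1, 0, 0, 0, 0], [0, 0, 0, 0, 0, 0], [0, 0, 0, 0, 0, 0]]}}

```text
time: 12.95
tool_pos: [0.6234, -0.1967, 0.0682]
ee_rot: [3.141, -0.0, 0.187]
wrist_force: [-1.4, 0.0, 3.7]
width: 0.0636
finger_force: 30.0
```

Request:
{"fn": "send_rows", "kwargs": {"rows": [[0.5, 0.1, 0, 0, 0, 0], [0.5, 0.1, 0, 0, 0, 0], [0.5, 0.1, 0, 0, 0, 0], [0, 0, 0, 0, 0, 0], [0, 0, 0, 0, 0, 0]]}}

```text
time: 13.37
tool_pos: [0.6249, -0.1964, 0.0682]
ee_rot: [3.141, -0.0, 0.187]
wrist_force: [-2.1, -0.2, 3.8]
width: 0.0639
finger_force: 30.0
```

Request:
{"fn": "send_rows", "kwargs": {"rows": [[0.5, 0.1, 0, 0, 0, 0], [0.5, 0.1, 0, 0, 0, 0], [0, 0, 0, 0, 0, 0], [0, 0, 0, 0, 0, 0]]}}

```text
time: 13.7
tool_pos: [0.6259, -0.1962, 0.0682]
ee_rot: [3.141, -0.0, 0.187]
wrist_force: [-2.2, -0.3, 3.9]
width: 0.064
finger_force: 30.0
```

Request:
{"fn": "send_rows", "kwargs": {"rows": [[0.5, 0.1, 0, 0, 0, 0], [0.5, 0.1, 0, 0, 0, 0], [0, 0, 0, 0, 0, 0], [0, 0, 0, 0, 0, 0]]}}

```text
time: 14.03
tool_pos: [0.6268, -0.196, 0.0682]
ee_rot: [3.141, -0.0, 0.187]
wrist_force: [-2.0, -1.0, 4.1]
width: 0.0643
finger_force: 30.0
```

```bash
python3 - <<'E'
from h import *
s=optics.snapshot('side')[:,:,::-1]; t=optics.snapshot('top')[:,:,::-1]
c=np.zeros((400,800,3),np.uint8); c[:,:500]=cv2.resize(s[210:290,240:340],None,fx=5,fy=5,interpolation=cv2.INTER_CUBIC)
c[:300,500:]=cv2.resize(t[130:230,300:400],(300,300))
cv2.imwrite('pics/crop4.png',c)
E
```

```text
(no output)
```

View pics/crop4.png

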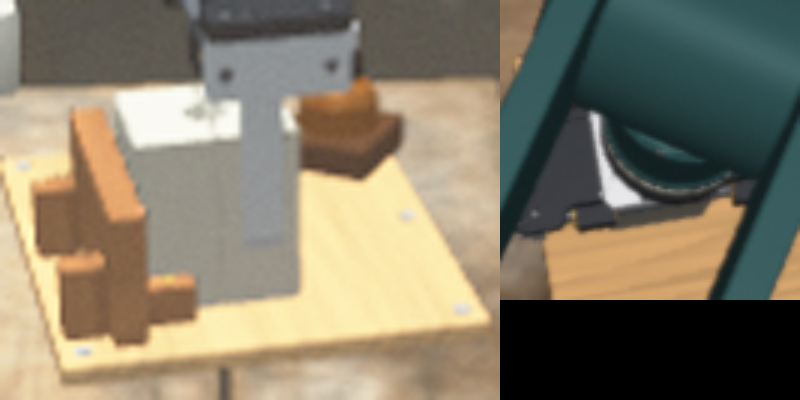

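The side view shows the halves together and aligned, with at most a millimetre or two of gap. I'll press on gently.

Request:
{"fn": "send_rows", "kwargs": {"rows": [[0.5, 0.1, 0, 0, 0, 0], [0.5, 0.1, 0, 0, 0, 0], [0, 0, 0, 0, 0, 0], [0, 0, 0, 0, 0, 0]]}}

```text
time: 14.47
tool_pos: [0.6274, -0.1959, 0.0682]
ee_rot: [3.141, 0.001, 0.187]
wrist_force: [-3.8, -0.4, 5.5]
width: 0.0637
finger_force: 30.0
```

Request:
{"fn": "send_rows", "kwargs": {"rows": [[0.5, 0.1, 0, 0, 0, 0], [0.5, 0.1, 0, 0, 0, 0], [0, 0, 0, 0, 0, 0], [0, 0, 0, 0, 0, 0]]}}

```text
time: 14.8
tool_pos: [0.6274, -0.1959, 0.0682]
ee_rot: [-3.141, 0.003, 0.186]
wrist_force: [-6.8, 0.3, 7.0]
width: 0.0636
finger_force: 30.0
```

Request:
{"fn": "send_rows", "kwargs": {"rows": [[0.5, 0.1, 0, 0, 0, 0], [0.5, 0.1, 0.5, 0, 0, 0], [0.5, 0.1, 0.3, 0, 0, 0], [0, 0, 0, 0, 0, 0], [0, 0, 0, 0, 0, 0]]}}

```text
time: 15.22
tool_pos: [0.6274, -0.1958, 0.0683]
ee_rot: [-3.141, 0.007, 0.186]
wrist_force: [-12.0, -1.5, 6.1]
width: 0.0636
finger_force: 30.0
```

Request:
{"fn": "send_rows", "kwargs": {"rows": [[0.5, 0.1, 0.3, 0, 0, 0], [0, 0, 0, 0, 0, 0], [0, 0, 0, 0, 0, 0], [0, 0, 0, 0, 0, 0], [0, 0, 0, 0, 0, 0], [0, 0, 0, 0, 0, 0]]}}

```text
time: 15.72
tool_pos: [0.6274, -0.1957, 0.0683]
ee_rot: [-3.14, 0.008, 0.186]
wrist_force: [-12.6, -2.0, 6.2]
width: 0.0639
finger_force: 30.0
```

```bash
python3 - <<'E'
from h import *
for i in range(4):
    s=optics.snapshot('side')[:,:,::-1]; o=sensors.get_obs(); print(o['time'],o['tool_pos'].round(4),o['ee_rot'].round(3),o['wrist_force'].round(1),o['wrist_torque'].round(2))
c=cv2.resize(s[210:290,240:340],None,fx=6,fy=6,interpolation=cv2.INTER_CUBIC)
cv2.imwrite('pics/crop5.png',c)
E
```

```text
15.7667 [ 0.6273 -0.1958  0.0683] [-3.14   0.008  0.186] [-12.3  -1.9   5.3] [-0.32  1.43 -0.07]
15.8167 [ 0.6274 -0.1958  0.0683] [-3.14   0.008  0.186] [-11.6  -1.4   6. ] [-0.27  1.47 -0.17]
15.8667 [ 0.6274 -0.1957  0.0683] [-3.14   0.008  0.186] [-11.8  -1.1   6.5] [-0.33  1.39 -0.16]
15.9167 [ 0.6273 -0.1958  0.0683] [-3.14   0.008  0.186] [-11.7  -1.7   5.4] [-0.3   1.4  -0.14]
```

View pics/crop5.png

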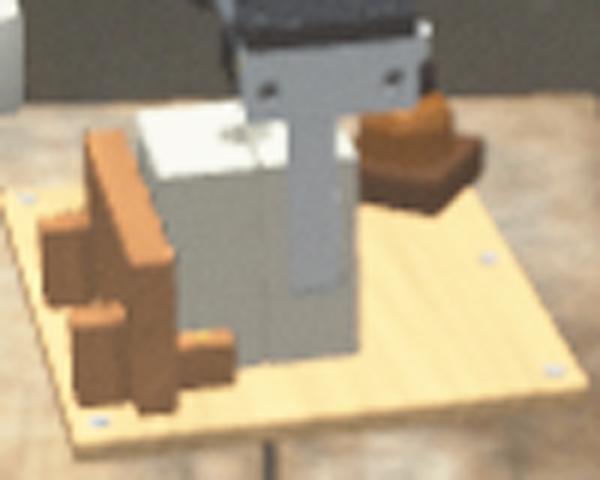

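The picture shows the joint closed as a hairline at about (262,150), with top faces flush and the back half at the fence. I'll add a slight final push.

Request:
{"fn": "send_rows", "kwargs": {"rows": [[0.5, 0.1, 0, 0, 0, 0], [0, 0, 0, 0, 0, 0], [0, 0, 0, 0, 0, 0], [0, 0, 0, 0, 0, 0], [0, 0, 0, 0, 0, 0], [0, 0, 0, 0, 0, 0], [0, 0, 0, 0, 0, 0], [0, 0, 0, 0, 0, 0]]}}

```text
time: 16.58
tool_pos: [0.6273, -0.1957, 0.0683]
ee_rot: [-3.14, 0.009, 0.186]
wrist_force: [-12.6, -0.1, 6.3]
width: 0.0641
finger_force: 30.0
```

```bash
python3 -c "
from h import *
print(sensors.get_obs()['wrist_force']); print(ticket.close_job())"
```

```text
[-12.58187968  -0.14678366   6.27446208]
the job is handed in; nothing more can be done
None
```

I pressed the mister cap fully down and released it, then shut the mould; the arm still holds the front half against the back half at about 11–12 N, and the job was handed in at 16.6 s with no verdict returned.

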